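# Load the vial counting station and hold its recessed reset button

## Robot

A 6-joint arm with a two-finger parallel gripper is mounted at the origin on a cart in front of the work surface, level with it; the furniture and walls round the work are solid. World frame = base frame: x ahead of the robot, y to its left, z up, the work surface at z = 0. Lengths are in m, angles in degrees, forces in N, time in s.
With the tool pointing down it reaches from about 0.35 to 0.85 m from the base axis. Payload 8.1 kg.
Tool frame: the origin (TCP) lies between the finger pads; the fingertips stand 8 mm ahead of it and the grasp point (between the pads) lies 11 mm behind it; z points along the fingers, y is the line along which they close (so a half turn about z gives the same grasp; the last joint's range is limited). The gripper opens to 93 mm and grips with 3 to 60 N. Pads are 15 mm wide; open, the fingers measure 128 mm over their backs; the gripper's body (75 mm by 188 mm) begins 65 mm behind the grasp point.
Start: joints at [60.768, 7.471, 85.268, -0, 87.261, -4.893], TCP at [0.247, 0.547, 0.227] pointing down, gripper open.
Joint ranges: [-169.43, 169.43], [-51.17, 129.36], [1.28, 143.12], [-76.62, 256.62], [0, 156.53], [-152.29, 152.29]. Speed limits (degrees/s): [136.94, 136.94, 159.86, 180, 180, 180].

## Interface

Orientations are given as [roll, pitch, yaw] about the fixed x, y, z axes, in that order (R = Rz(yaw) Ry(pitch) Rx(roll)).
In Python, from plant import manip, eyes, finder gives the robot as it stands. The module is installed in compiled form; this text tells all that it offers.
- The arm moves only by the shell command python3 -m jog 'ROWS' [FORCE]. ROWS is JSON, a list of rows, each a list of 5 numbers: the shift along the tool's x, y, z in mm, then the turn about the tool's z in degrees, then the closure in counts, from 0 (fully open) to 255 (shut). A call has 1 to 12 rows; each row shifts and turns the commanded pose from where the row before left it, along the tool's axes as they then stand; what a row does not reach is not made up. A row lasts 1/10 s, in which the tool goes at most 50 mm and 8.59 degrees, less where a joint would pass 70% of its speed; a pose out of reach is approached as far as the arm can. A call with a gripper value outside its range is refused whole. The fingers move at their own pace and stop on an object; FORCE is the grip in N (left out, the last holds). Time passes only in rows, so rows that do not move let the fingers close. It gives the time, the measured TCP pose, the force, the opening and the grip force at its end, in the units of the state.
- manip.sense(): the state, without advancing time (a new reading comes with each control period).
- eyes.get_image(name): name is "scene" or "side" or "wrist"; returns a dict with "pixels" (480x640x3 uint8, red, green, blue), "range_z" (480x640 float32, m along the optical axis (not along the pixel's ray), 0 where there is no reading), "mtx" (3x3 intrinsics, pixels), "R" (3x3) and "t" (3): a world point X has camera coordinates R X + t. Camera axes: x right, y down, z forward; pixel columns grow to the right and rows downward; lengths in m; the calibration is good to about 2 mm. A picture is of the moment at which its call begins.
- manip.finish_job(): hands the job in; it is judged then, once.
Trained networks look in the newest picture that a camera, given by its name, has taken for a name from the list of things; names that differ only in an ending like _2 or _b are one class to them, and where a whole thing is asked for, a point or a joint stands for the part that bears it (a point fixed in the world has none). Each returns a list of dicts, best first, with "score" (0 to 1); they miss things now and then, are a little off and sometimes report something else, mostly with a low value. They report only what shows in the picture. A call takes as long as a camera call. They do not tell look-alikes from the thing itself.
- finder.outline_of(camera, name): "region" (480x640 bool, what is visible of it) and "extent" ([left, top, right, bottom] in pixels, round what is visible of it).
The state is a dict: "t": time; "q": joint angles; "joint_velocities": joint speeds; "joint_torque": joint torques, N m; "tcp_pos": TCP position; "ee_rot": TCP orientation; "wrist_force": force on the tool from outside, world axes, zero at the start; "wrist_torque": the same for the moment, N m; "width": finger opening in m; "grasp_force": force on a finger pad.
Only numpy, scipy, OpenCV 4.12 (cv2) and the standard library are available. Lean on these libraries where they do the work, as an engineer would, in place of code of your own. Each camera call takes 0.05 s, during which the arm holds its last target. There are 200 camera calls.

## Task

Load the two specimen vials upright into the white counting station, fully down in their pockets: first the white-capped vial into the pocket marked with one dot, then the green-capped vial into the pocket marked with two dots. Then take the yellow-handled reset pin out of its stand, reach its steel tip down through the small red-ringed guard hole in the station's top and press the recessed button fully down. Finish while still gripping the upright pin and holding the button down, and leave the dish, marker, small box and dropper bottle where they are.

Things in the scene. Friction and masses are not known exactly. Their poses are not given: they have to be found in the camera images.
- station: white and grey bench instrument, a flat box 120 (x) x 150 (y) x 45 mm high, fixed to the bench, with two vial pockets, a small guard hole, a dark display and two small lamps on its flat top. Origin at the centre of its underside, z up; its front (display side) faces its -x. It may stand turned by up to 0.3 rad.
- pocket_one (a point): centre of the mouth of the vial pocket marked with one black dot (blue ring round it), level with the station's top; station frame (25, 48, 45) mm. Round vertical pocket 28 mm across, 22 mm deep with a flat floor and a 2.5 mm chamfer at the mouth. A seated vial stands 34 mm out of it.
- pocket_two (a point): centre of the mouth of the vial pocket marked with two black dots (blue ring), level with the station's top; station frame (25, -7, 45) mm; 28 mm across, 22 mm deep, like pocket one. The pockets are 55 mm apart.
- guard_hole (a point): centre of the mouth of the round guard hole with a red ring, level with the station's top; station frame (5, -54, 45) mm. 14 mm across and vertical, with a 2.5 mm chamfer at the mouth; too small for a finger or a vial. The red button lies at the bottom, its top 25 mm below this point.
- button_top (a point): centre of the top of the red push button, 13 mm across, recessed in the guard hole, 20 mm above the bench when it is up, on the axis of the guard hole
- reset_button (a joint): travel of the recessed red button in m: 0 up, 0.005 fully down on its stop. A spring pushes it up: it starts to move at 1.4 N and is fully down at 4.9 N; it springs back when let go. Counts as down above 0.004.
- pin_stand: fixed aluminium block 50 x 50 mm on a black 60 x 60 mm foot, top 35 mm above the bench, with one vertical hole 9 mm across and 30 mm deep in its centre in which the reset pin stands. Origin at the centre of its underside.
- reset_pin: reset pin (stylus), 90 mm long, 45 g: a round steel shaft 7 mm across and 50 mm long with a rounded tip at the bottom, below a round yellow handle 16 mm across and 40 mm long with thin black rings. Origin at the very tip, z up along the pin to the handle; the handle runs from 50 to 90 mm above the tip. It stands upright, tip down, in the stand with its tip 5 mm above the bench (loose fit, leaning by up to about 4 degrees); lift it more than 30 mm to clear the stand.
- vial_white: specimen vial with a white cap and olive-green contents, 21 mm across and 56 mm tall, with a ribbed screw cap, 20 g; stands upright loose on the bench. Origin at the centre of its underside, z up along the vial. To the fingers and pockets it acts as an upright 16 x 16 mm square bar with sides along its own x and y (the clear glass round it is only looks), so close on it along its x or y; it still enters a pocket at any yaw.
- vial_green: specimen vial with a green cap and orange contents, 21 mm across and 56 mm tall, with a ribbed screw cap, 20 g; stands upright loose on the bench. Origin at the centre of its underside, z up along the vial. To the fingers and pockets it acts as an upright 16 x 16 mm square bar with sides along its own x and y (the clear glass round it is only looks), so close on it along its x or y; it still enters a pocket at any yaw.
- frame_post (a point): foot, at bench height, of the fixed grey portal frame's upright post, 50 mm square, by the bench's near left corner; not to be hit. From it a level beam, underside 0.67 m above the bench, runs across the front of the bench to the robot's right (along x -0.5, y -0.87). Fold the arm back before swinging it past the post; keep it below or behind the beam.
- petri_dish: round culture dish with yellow-brown contents, 65 mm across, 15 mm high, loose; a bystander. Origin at the centre of its underside.
- felt_marker: white felt marker with a blue cap, 136 x 16 mm, lying loose; a bystander. Origin at the centre of its underside.
- cover_glass_box: small box with blue base and white lid, 34 x 46 x 18 mm, loose; a bystander. Origin at the centre of its underside.
- dropper_bottle: dropper bottle with a dark red bulb, 33 mm across, 98 mm high, standing loose; a bystander. Origin at the centre of its underside.
Not all that is in view belongs to the job. What is shaped like the vial_green but purple is not meant.

How it is judged (in metres and radians):
On the way, in this order (a step that is already met when the one before it is completed fails the run):
1. the white-capped vial is seated and released in the pocket with one dot (horizontal distance between vial_white and pocket_one below 0.007 m and z of vial_white in the frame of pocket_one below -0.018 m and angle between vial_white's own z axis and vertical below 0.17 rad and contact force between the fingers and vial_white below 0.05 N), for 0.2 s.
2. the green-capped vial is seated and released in the pocket with two dots (all of step 1 and horizontal distance between vial_green and pocket_two below 0.007 m and z of vial_green in the frame of pocket_two below -0.018 m and angle between vial_green's own z axis and vertical below 0.17 rad and contact force between the fingers and vial_green below 0.05 N), for 0.2 s.
3. the gripped pin holds the recessed button down (value of joint reset_button above 0.004 m and contact force between reset_pin and reset_button above 1.5 N and contact force between the fingers and reset_pin above 1 N and angle between reset_pin's own z axis and vertical below 0.26 rad and horizontal distance between reset_pin and guard_hole below 0.007 m and contact force between reset_pin and pin_stand below 0.05 N), for 0.2 s.
At the end, for the whole second after the job is handed in: Both vials in their own pockets (within 7 mm of centre, 18 mm or more deep, within 10 deg of upright), untouched; the pin gripped, clear of its stand, within 15 deg of upright, its tip within 7 mm of the guard hole's axis, pressing the button with over 1.5 N, over 4 of 5 mm down (all of step 2 and all of step 3); the arm keeps its last pose, push and grip.
It fails at once if the culture dish is pushed away by more than 30 mm (distance of petri_dish from where it was at the start of the episode above 0.03 m).
It fails at once if the felt marker is pushed away by more than 30 mm (distance of felt_marker from where it was at the start of the episode above 0.03 m).
It fails at once if the small blue and white box is pushed away by more than 30 mm (distance of cover_glass_box from where it was at the start of the episode above 0.03 m).
It fails at once if the dropper bottle is pushed away by more than 30 mm (distance of dropper_bottle from where it was at the start of the episode above 0.03 m).
It also fails if it takes over 67 s, if anything falls off the work surface, if the arm or the gripper's body presses on something with over 40 N, if the wrist force passes 120 N, or if a joint passes its speed limit or range.

## Working session

There is one attempt and no reset: what is moved stays moved. The work goes in short steps, Python scripts to look and compute and a shell command to move; the robot and the scene stay as the last step left them, time stands still between calls to the robot, and variables do not carry over. Pictures are saved under pics/ and viewed, at most 10 in all, crops included, and the job is handed in when it is done.

```bash
mkdir -p pics; cat > h.py <<'E'
import numpy as np, cv2
from plant import manip, eyes, finder
def pts(im):
    z=im['range_z'].astype(float); v,u=np.mgrid[:480,:640]; K=im['mtx']
    c=np.stack([(u-K[0,2])/K[0,0]*z,(v-K[1,2])/K[1,1]*z,z],-1)
    return (c-im['t'])@im['R']   # R^T(c-t)
def save(im,n): cv2.imwrite('pics/'+n,im['pixels'][:,:,::-1])
E
python3 - <<'E'
from h import *
print({k:np.round(v,3) if not isinstance(v,str) else v for k,v in manip.sense().items()})
for c in ('scene','side'):
    im=eyes.get_image(c); save(im,c+'0.png'); np.savez(c+'0.npz',**im)
    P=pts(im); print(c,'cam at',np.round(-im['R'].T@im['t'],3))
    for n in 'station pin_stand reset_pin vial_white vial_green petri_dish felt_marker cover_glass_box dropper_bottle guard_hole frame_post'.split():
        try:
            for d in finder.outline_of(c,n)[:3]:
                m=d['region']&(im['range_z']>0); q=P[m]
                print(n,round(d['score'],2),np.round(d['extent']),m.sum(),np.round(np.median(q,0),3),np.round(np.percentile(q,2,axis=0),3),np.round(np.percentile(q,98,axis=0),3))
        except Exception as e: print(n,e)
E
```

```text
{'t': np.float64(0.0), 'q': array([ 6.0768e+01,  7.5150e+00,  8.5329e+01,  1.0000e-03,  8.7260e+01,
       -4.8930e+00]), 'joint_velocities': array([ 0.135,  0.059, -0.048, -0.053,  0.025,  0.068]), 'joint_torque': array([-2.0000e-03, -5.5981e+01, -4.9177e+01,  7.7000e-02,  3.5000e-02,
       -0.0000e+00]), 'tcp_pos': array([0.247, 0.546, 0.226]), 'ee_rot': array([-1.79896e+02, -1.00000e-02,  1.55661e+02]), 'wrist_force': array([ 0.109, -0.313,  0.338]), 'wrist_torque': array([0.032, 0.037, 0.016]), 'grasp_force': np.float64(0.0), 'width': np.float64(0.093)}
scene cam at [-0.301 -0.861  0.765]
station 0.6 [286. 205. 356. 255.] 2179 [ 0.563 -0.176  0.044] [ 0.52  -0.236  0.007] [ 0.637 -0.089  0.049]
pin_stand 0.67 [360. 270. 392. 302.] 690 [ 0.482 -0.406  0.027] [ 0.468 -0.427  0.001] [ 0.527 -0.362  0.038]
reset_pin 0.56 [374. 256. 381. 279.] 123 [ 0.492 -0.401  0.077] [ 0.488 -0.407  0.042] [ 0.499 -0.393  0.096]
reset_pin 0.25 [286. 204. 355. 258.] 2236 [ 0.562 -0.174  0.044] [ 0.52  -0.236  0.005] [ 0.639 -0.087  0.049]
vial_white 0.67 [263. 238. 270. 258.] 79 [ 0.422 -0.126  0.0
[... 2349 characters left out ...]
043] [ 0.519 -0.236  0.004] [ 0.639 -0.087  0.046]
felt_marker 0.97 [226. 302. 301. 310.] 530 [ 0.322 -0.217  0.012] [ 0.291 -0.273  0.004] [ 0.353 -0.162  0.016]
dropper_bottle 0.94 [471. 264. 495. 312.] 746 [ 0.517 -0.546  0.029] [ 0.507 -0.561 -0.001] [ 0.591 -0.53   0.096]
dropper_bottle 0.71 [272. 193. 357. 252.] 3089 [ 0.558 -0.171  0.043] [ 0.519 -0.236  0.006] [ 0.638 -0.088  0.047]
guard_hole 0.71 [271. 197. 355. 250.] 3011 [ 0.558 -0.172  0.043] [ 0.519 -0.236  0.007] [ 0.636 -0.089  0.046]
frame_post it knows: button_top, cover_glass_box, dropper_bottle, felt_marker, guard_hole, petri_dish, pin_stand, pocket_one, pocket_two, reset_button, reset_pin, station, vial_green, vial_white
```

```bash
python3 - <<'E'
from h import *
a=np.load('side0.npz'); p=a['pixels'][185:325,215:375,::-1]
cv2.imwrite('pics/s1.png',cv2.resize(p,None,fx=4,fy=4,interpolation=cv2.INTER_CUBIC)[:560])
P=pts(a)
for n,(u,v) in dict(A=(278,249),B=(292,261),C=(310,241),W=(257,238)).items():
    print(n,a['pixels'][v+2:v+9,u-2:u+3].mean((0,1)).round(),a['pixels'][v+12:v+22,u-2:u+3].mean((0,1)).round())
E
```

```text
A [84. 70. 98.] [52. 21. 76.]
B [21. 52. 33.] [110.  74.  46.]
C [60. 34. 81.] [61. 30. 86.]
W [138. 141. 141.] [123. 134.  98.]
```

View pics/s1.png

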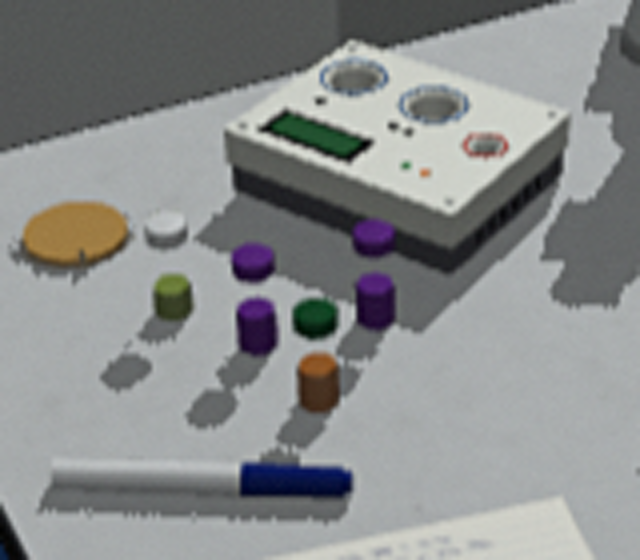

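View pics/scene0.png

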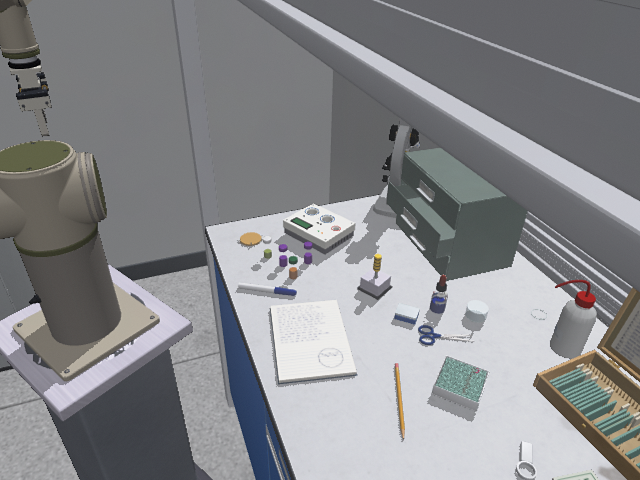

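The pictures show the white vial at side-crop (167,228), the green one at (315,318) with purple look-alikes at (253,262) and (373,237). The station's rings are visible, and the pin stand is at scene (377,282). Next I measure the post, the station pose and the exact axes of the vials.

```bash
python3 - <<'E'
from h import *
from scipy.optimize import least_squares
a=np.load('scene0.npz');P=pts(a)
for u,v in [(190,60),(195,120),(200,180),(207,215),(185,20),(300,50),(400,120),(270,20),(460,190),(560,260)]: print((u,v),P[v,u].round(3))
for c in ('scene','side'):
    a=np.load(c+'0.npz');P=pts(a);px=a['pixels'].astype(int)
    m=(abs(P[...,2]-.045)<.006)&(P[...,0]>.47)&(P[...,0]<.68)&(P[...,1]>-.3)&(P[...,1]<-.05)
    q=P[m]; 
    r=cv2.minAreaRect((q[:,:2]*1000).astype(np.float32)); print(c,'top z',np.median(q[:,2]).round(4),'rect',r)
    m2=(P[...,0]>.47)&(P[...,0]<.68)&(P[...,1]>-.3)&(P[...,1]<-.05)
    R,G,B=px[...,0],px[...,1],px[...,2]
    # intersect pixel rays with z=.045 plane for colours
    v,u=np.mgrid[:480,:640];K=a['mtx'];o=-a['R'].T@a['t']
    d=np.stack([(u-K[0,2])/K[0,0],(v-K[1,2])/K[1,1],np.ones_like(u,float)],-1)@a['R']
    X=o+d*((.045-o[2])/d[...,2])[...,None]
    box=(X[...,0]>.5)&(X[...,0]<.66)&(X[...,1]>-.26)&(X[...,1]<-.07)
    for n,mm in (('red',(R>G+40)&(R>B+30)),('blue',(B>R+25)&(B>G+8))):
        mm=(mm&box).astype(np.uint8); nn,l,s,_=cv2.connectedComponentsWithStats(cv2.morphologyEx(mm,cv2.MORPH_CLOSE,np.ones((5,5))))
        for i in range(1,nn):
            if s[i,4]<8: continue
            w=X[l==i]; hull=cv2.minEnclosingCircle((w[:,:2]*1000).astype(np.float32)); print(n,s[i,4],hull, w.mean(0).round(4))
    # vials/pin : cap centre per height band
    for n,(x,y) in dict(W=(.424,-.124),G=(.403,-.228),A=(.422,-.178),C=(.47,-.217),pin=(.495,-.399)).items():
        m=(np.hypot(P[...,0]-x,P[...,1]-y)<.02)
        for lo,hi in ((.048,.054),(.056,.0595),(.06,.07),(.075,.085),(.088,.1)):
            q=P[m&(P[...,2]>lo)&(P[...,2]<hi)]
            if len(q)>4: print(n,lo,len(q),'ctr',(q.mean(0)*1000).round(1),((q.min(0)+q.max(0))*500).round(1))
E
```

```text
(190, 60) [0.436 0.108 0.444]
(195, 120) [0.429 0.109 0.302]
(200, 180) [0.423 0.113 0.139]
(207, 215) [0.43  0.111 0.028]
(185, 20) [0.436 0.109 0.53 ]
(300, 50) [1.384 0.594 0.208]
(400, 120) [ 0.829 -0.231  0.271]
(270, 20) [ 0.015 -0.556  0.679]
(460, 190) [ 0.679 -0.486  0.216]
(560, 260) [ 0.805 -0.709  0.056]
scene top z 0.0456 rect ((559.98974609375, -158.86990356445312), (154.7541961669922, 171.92373657226562), 86.72750854492188)
red 42 ((586.8662109375, -213.0920867919922), 12.450813293457031) [ 0.5864 -0.2132  0.045 ]
blue 22 ((609.1177978515625, -109.78303527832031), 18.291845321655273) [ 0.6016 -0.1066  0.045 ]
blue 12 ((621.767333984375, -120.67784118652344), 13.674200057983398) [ 0.6229 -0.1221  0.045 ]
blue 38 ((608.4658813476562, -164.6470184326172), 21.99616241455078) [ 0.6072 -0.1688  0.045 ]
W 0.048 18 ctr [ 421.4 -126.    50.5] [ 424.1 -123.5   50.8]
W 0.056 19 ctr [ 424.3 -122.5   57.4] [ 423.7 -121.7   57.6]
G 0.048 18 ctr [ 400.5 -229.8   51.4] [ 402.  -226.    51.3]
G 0.056 29 ctr [ 403.3 -226.2   57.5] [ 402.2 -225.8   57.8]
A 0.048 15 ctr [ 419.1 -180.1   5
[... 1218 characters left out ...]
 423.1 -122.5   56.6]
G 0.048 30 ctr [ 397.7 -229.6   50.8] [ 400.7 -227.5   50.9]
G 0.056 17 ctr [ 402.2 -226.8   56.6] [ 403.3 -226.8   56.8]
A 0.048 31 ctr [ 418.  -178.7   51.2] [ 421.5 -177.4   50.9]
A 0.056 17 ctr [ 422.6 -173.4   56.7] [ 423.4 -173.6   57.2]
C 0.048 29 ctr [ 465.7 -217.7   51.1] [ 471.5 -215.7   51. ]
C 0.056 11 ctr [ 472.  -212.8   56.7] [ 471.5 -214.2   56.9]
pin 0.048 6 ctr [ 491.9 -398.2   50.1] [ 492.3 -398.5   49.9]
pin 0.056 12 ctr [ 490.5 -399.2   57.8] [ 491.3 -398.1   57.9]
pin 0.06 37 ctr [ 490.3 -399.8   65. ] [ 493.  -398.4   65.4]
pin 0.075 43 ctr [ 490.  -399.6   80.6] [ 492.9 -398.    80.1]
pin 0.088 61 ctr [ 492.6 -399.    92.8] [ 493.7 -398.7   92. ]
```

```bash
python3 - <<'E'
from h import *
for c in ('scene','side'):
    a=np.load(c+'0.npz');P=pts(a)
    m=(a['range_z']>0)&(np.hypot(P[...,0]-.247,P[...,1]-.547)<.15)&(P[...,2]>.1)
    q=P[m]; print(c,m.sum())
    for z in np.arange(.2,.9,.04):
        s=q[abs(q[:,2]-z)<.02]
        if len(s): print(z.round(2),len(s),s.min(0).round(3),s.max(0).round(3))
    m=(a['range_z']>0)&(np.hypot(P[...,0]-.44,P[...,1]-.12)<.08)&(P[...,2]>.05)
    q=P[m]; print('post',m.sum(), np.percentile(q,[1,50,99],axis=0).round(3) if m.sum() else '')
    m=(a['range_z']>0)&(P[...,2]>.55)&(P[...,0]>-.3)&(P[...,0]<.5)&(P[...,1]<.1)
    q=P[m]; d=q@[.87,-.5,0]; print('beam',m.sum(),np.percentile(d,[1,50,99]).round(3) if len(d) else '',q.min(0).round(3) if len(d) else '')
    m=(a['range_z']>0)&(np.hypot(P[...,0],P[...,1])<.6)&(P[...,2]>.05)&(P[...,1]>-.2)&(P[...,0]<.38)
    q=P[m]; print('arm',q.min(0).round(3),q.max(0).round(3))
E
```

```text
scene 3543
0.2 5 [0.22  0.494 0.217] [0.279 0.594 0.22 ]
0.24 134 [0.214 0.482 0.221] [0.282 0.597 0.26 ]
0.28 111 [0.207 0.473 0.26 ] [0.237 0.498 0.3  ]
0.32 546 [0.178 0.444 0.302] [0.316 0.636 0.34 ]
0.36 565 [0.179 0.443 0.34 ] [0.318 0.642 0.38 ]
0.4 519 [0.201 0.493 0.38 ] [0.285 0.571 0.42 ]
0.44 646 [0.204 0.499 0.42 ] [0.29  0.569 0.46 ]
0.48 585 [0.208 0.5   0.46 ] [0.285 0.542 0.5  ]
0.52 426 [0.215 0.501 0.5  ] [0.286 0.53  0.538]
0.56 6 [0.241 0.402 0.553] [0.266 0.446 0.56 ]
post 4287 [[0.418 0.093 0.057]
 [0.436 0.107 0.356]
 [0.457 0.155 0.567]]
beam 58689 [0.29  0.301 0.305] [-0.164 -0.863  0.55 ]
arm [-0.09  -0.097  0.05 ] [0.286 0.561 0.625]
side 0
post 5635 [[0.417 0.094 0.057]
 [0.434 0.107 0.298]
 [0.455 0.155 0.461]]
beam 0  
arm [-0.045 -0.098  0.05 ] [0.107 0.002 0.35 ]
```

View pics/side0.png

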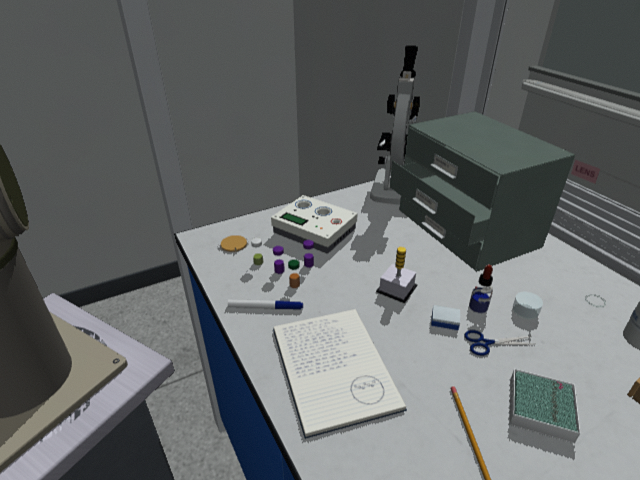

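The side picture shows a clear bench: the white vial at (257,243), the green at (294,265), the pin at (401,256). First I fold back and lower, turning the narrow side of the gripper outwards.

```bash
python3 -m jog '[[0,-42,15,0,0],[0,-42,15,0,0],[0,-42,15,0,0],[0,-42,15,0,0],[0,-42,15,0,0],[0,-40,15,0,0],[0,0,0,-8,0],[0,0,0,-8,0],[0,0,0,-8,0],[0,0,0,-8,0],[0,0,0,-8,0],[0,0,0,0,0]]'; python3 -c "
from h import *
print(manip.sense()['q'].round(1))"
```

```text
t: 2.3
tcp_pos: [0.1443, 0.319, 0.1368]
ee_rot: [180.0, 0.0, -164.2]
wrist_force: [-0.6, -0.1, -0.5]
width: 0.0931
grasp_force: 0.0
[ 57.3 -32.2 128.7  -0.   83.4 -48.5]
```

```bash
python3 -m jog '[[-26.5,-32.4,0,0,0],[-26.5,-32.4,0,0,0],[-26.5,-32.4,0,0,0],[-13.5,-38,0,0,0],[-13.5,-38,0,0,0],[-13.5,-38,0,0,0],[0,-41,0,0,0],[0,-41,0,0,0],[0,-41,0,0,0],[14.5,-38,0,0,0],[14.5,-38,0,0,0],[14.5,-38,0,0,0]]'; python3 -c "
from h import *
print(manip.sense()['q'].round(1))"
```

```text
t: 3.5
tcp_pos: [0.3386, -0.0937, 0.1369]
ee_rot: [-180.0, 0.0, -164.6]
wrist_force: [0.6, -0.2, 0.8]
width: 0.093
grasp_force: 0.0
[ -23.9  -32.   128.6    0.    83.3 -129.2]
```

```bash
python3 -m jog '[[0,0,-6,8.5,0],[0,0,-6,8.5,0],[0,0,-6,8.5,0],[0,0,-6,8.5,0],[0,0,-6,8.5,0],[0,0,-6,8.5,0],[0,0,-6,8.5,0],[0,0,-6,8.5,0],[0,0,-6,8.5,0],[0,0,-6,8.5,0],[0,0,-6,8.5,0],[0,0,0,8.5,0]]' && python3 -m jog '[[0,0,0,3.4,0],[-38,25,0,0,0],[-38,25,0,0,0],[0,25,0,0,0],[0,0,0,0,0],[0,0,0,0,0]]'; python3 - <<'E'
from h import *
im=eyes.get_image('wrist'); save(im,'w1.png'); np.savez('w1.npz',**im); print(-im['R'].T@im['t'], im['R'].round(2), manip.sense()['q'].round(1))
E
```

```text
t: 4.7
tcp_pos: [0.3394, -0.0922, 0.2037]
ee_rot: [179.9, 0.0, 93.0]
wrist_force: [0.0, 0.3, 1.1]
width: 0.093
grasp_force: 0.0
t: 5.3
tcp_pos: [0.4139, -0.1675, 0.2022]
ee_rot: [-179.9, -0.0, 90.1]
wrist_force: [-0.7, 0.8, 0.7]
width: 0.0933
grasp_force: 0.0
[ 0.41414568 -0.08183016  0.36050939] [[ 1.    0.   -0.  ]
 [ 0.   -0.95  0.3 ]
 [-0.   -0.3  -0.95]] [-28.6 -16.4 110.4  -0.   86.  -28.8]
```

View pics/w1.png

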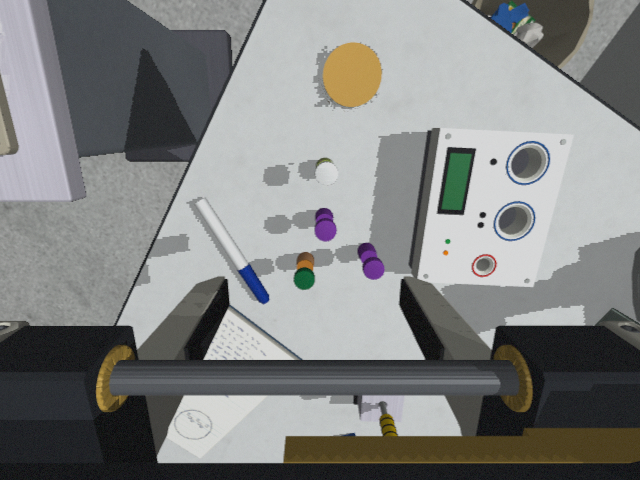

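The wrist view shows the white cap at (327,173), the green cap at (304,277), the rings at (528,163) and (514,221), and the guard hole at (484,265). Next come the exact positions.

```bash
cat >> h.py <<'E'
def plane(a,z):
    v,u=np.mgrid[:480,:640];K=a['mtx'];o=-a['R'].T@a['t']
    d=np.stack([(u-K[0,2])/K[0,0],(v-K[1,2])/K[1,1],np.ones_like(u,float)],-1)@a['R']
    return o+d*((z-o[2])/d[...,2])[...,None]
def ring(a,mask,z,win):
    "centre (mm) of circle through coloured pixels within window [u0,v0,u1,v1]"
    X=plane(a,z)*1000; w=np.zeros(mask.shape,bool); w[win[1]:win[3],win[0]:win[2]]=1
    q=X[mask&w][:,:2]
    from scipy.optimize import least_squares
    s=least_squares(lambda p:np.hypot(*(q-p[:2]).T)-p[2],[*q.mean(0),15],loss='soft_l1'); return len(q),s.x.round(1)
E
python3 - <<'E'
from h import *
a=dict(np.load('w1.npz'));px=a['pixels'].astype(int);R,G,B=px[...,0],px[...,1],px[...,2];P=pts(a)
blue=(B>R+35)&(B>G+15);red=(R>G+50)&(R>B+40)
C={}
for n,m,w in (('p1',blue,(500,135,556,190)),('p2',blue,(485,195,545,248)),('gh',red,(465,248,505,282))):
    k,C[n]=ring(a,m,.045,w); print(n,k,C[n])
S=np.array([[25,48],[25,-7],[5,-54]]);W=np.array([C[n][:2] for n in('p1','p2','gh')])
s0,w0=S.mean(0),W.mean(0); z=((W-w0)@[1,1j])@np.conj((S-s0)@[1,1j]); th=np.angle(z); Rm=np.array([[np.cos(th),-np.sin(th)],[np.sin(th),np.cos(th)]])
F=(S-s0)@Rm.T+w0; print('yaw deg',np.degrees(th),'fit',F.round(1),'res',(W-F).round(1),'scale',abs(z)/((S-s0)**2).sum(), 'origin',(w0-Rm@s0).round(1))
t=P[265-25:265+25,440:540]; print('top z',np.median(P[200:240,455:475,2]))
for n,(u,v,m) in dict(W=(327,173,(px.min(-1)>150)),G=(304,278,(G>R+20)&(G>B+10)),A=(325,230,(R>G+40)&(B>G+40)),C=(373,268,(R>G+40)&(B>G+40))).items():
    w=np.zeros((480,640),bool);w[v-13:v+14,u-13:u+14]=1
    q=P[w&(P[...,2]>.05)&(P[...,2]<.065)]*1000
    c,r=cv2.minEnclosingCircle(q[:,:2].astype(np.float32)); print(n,len(q),'mean',q.mean(0).round(1),'circ',np.round(c,1),round(r,1))
E
```

```text
p1 224 [ 609.7 -111.9   19. ]
p2 206 [ 607.2 -167.    18.9]
gh 115 [ 585.1 -213.1   11.5]
yaw deg -2.573054891138275 fit [[ 609.7 -112. ]
 [ 607.2 -167. ]
 [ 585.1 -213. ]] res [[ 0.   0.1]
 [-0.  -0. ]
 [-0.  -0.1]] scale 1.0019592031780185 origin [ 582.5 -158.8]
top z 0.045501868674175376
W 437 mean [ 424.5 -120.1   56.3] circ [ 424.5 -120.4] 10.5
G 366 mean [ 403.8 -223.1   56.1] circ [ 403.8 -224.4] 10.7
A 394 mean [ 424.1 -172.8   56.2] circ [ 424.2 -173.5] 10.5
C 374 mean [ 471.5 -212.1   56.2] circ [ 472.3 -213. ] 10.9
```

```bash
python3 -m jog '[[47,10.6,0,0,145],[0,0,40,0,145],[0,0,40,0,145],[0,0,40,0,145],[0,0,0,0,145],[0,0,30,0,145],[0,0,17,0,145],[0,0,0,0,145]]' 10 && python3 -m jog '[[0,0,0,0,255],[0,0,0,0,255],[0,0,0,0,255],[0,0,0,0,255],[0,0,0,0,255],[0,0,0,0,255]]' 10; python3 - <<'E'
from h import *
im=eyes.get_image('wrist'); save(im,'w2.png'); print(manip.sense()['width'])
E
```

```text
t: 6.15
tcp_pos: [0.4235, -0.1201, 0.0355]
ee_rot: [-179.9, -0.0, 90.2]
wrist_force: [-0.1, -0.0, -0.1]
width: 0.0404
grasp_force: 0.0
t: 6.75
tcp_pos: [0.4256, -0.1211, 0.037]
ee_rot: [179.9, 0.0, 90.3]
wrist_force: [-1.0, -0.3, 7.3]
width: 0.0163
grasp_force: 10.0
0.0159446388817623
```

View pics/w2.png

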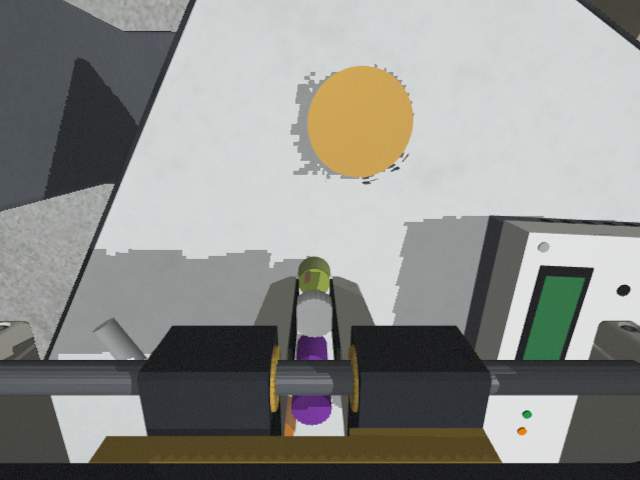

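The white vial is gripped at width 16 mm (between the pads at (313,310)), with nothing disturbed. I lift it and carry it over pocket one.

```bash
python3 -m jog '[[0,0,-40,0,255],[0,0,-35,0,255],[2,46,0,0,255],[2,46,0,0,255],[2,46,0,0,255],[2.3,47.2,0,0,255],[0,0,0,0,255],[0,0,20,0,255],[0,0,0,0,255],[0,0,0,0,255]]' 10; python3 - <<'E'
from h import *
im=eyes.get_image('wrist'); save(im,'w3.png'); np.savez('w3.npz',**im); s=manip.sense(); print(s['tcp_pos'].round(4),s['ee_rot'].round(2),s['width'])
P=pts(im); m=(P[...,2]>.095)&(P[...,2]<.125)&(np.hypot(P[...,0]-.61,P[...,1]+.112)<.025)
px=im['pixels'].astype(int);bright=px.min(-1)>110
for mm in(m,m&bright): print(mm.sum(),P[mm].mean(0).round(4),P[mm].min(0).round(4),P[mm].max(0).round(4))
E
```

```text
t: 7.8
tcp_pos: [0.6088, -0.1114, 0.0905]
ee_rot: [-179.9, -0.0, 90.3]
wrist_force: [-1.0, 0.5, -0.4]
width: 0.0162
grasp_force: 10.0
[ 0.6094 -0.1116  0.0914] [179.99   0.    90.25] 0.016890331601070913
3650 [ 0.6096 -0.1045  0.1106] [ 0.5873 -0.1208  0.095 ] [ 0.6329 -0.0994  0.125 ]
1223 [ 0.6091 -0.1097  0.1098] [ 0.601  -0.1208  0.0969] [ 0.6327 -0.0995  0.1203]
```

View pics/w3.png

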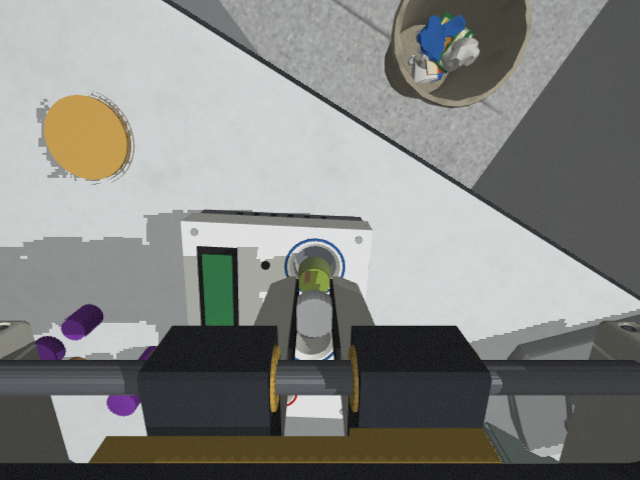

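The vial hangs over the one-dot pocket, with the ring around (315,265). I check the ring centre once more from this view.

```bash
python3 - <<'E'
from h import *
a=dict(np.load('w3.npz'));px=a['pixels'].astype(int);R,G,B=px[...,0],px[...,1],px[...,2]
print(ring(a,(B>R+35)&(B>G+15),.045,(275,230,355,300)))
P=pts(a);
# vial glass/contents: points between z .04 and .09 around
m=(np.hypot(P[...,0]-.61,P[...,1]+.112)<.014)
for lo,hi in((.05,.06),(.06,.07),(.07,.08),(.108,.115)):
    q=P[m&(P[...,2]>lo)&(P[...,2]<hi)]
    if len(q): print(lo,len(q),q.min(0).round(4),q.max(0).round(4))
E
```

```text
(279, array([ 609.3, -112. ,   19. ]))
0.05 94 [ 0.5991 -0.1078  0.0544] [ 0.6182 -0.0999  0.06  ]
0.06 226 [ 0.5989 -0.1083  0.0601] [ 0.6183 -0.1     0.07  ]
0.07 588 [ 0.5992 -0.1165  0.07  ] [ 0.6182 -0.1     0.0796]
0.108 1323 [ 0.5994 -0.1208  0.108 ] [ 0.6193 -0.0995  0.1149]
```

```bash
python3 -m jog '[[-1.6,0.3,0,0,255],[0,0,8,0,255],[0,0,8,0,255],[0,0,8,0,255],[0,0,6,0,255],[0,0,0,0,255]]' 10;  python3 -m jog '[[0,0,1,0,255],[0,0,0,0,255]]'
```

```text
t: 8.45
tcp_pos: [0.6095, -0.1129, 0.0594]
ee_rot: [-179.9, -0.0, 90.3]
wrist_force: [-0.0, 0.4, -0.1]
width: 0.0163
grasp_force: 10.0
t: 8.65
tcp_pos: [0.6099, -0.113, 0.0593]
ee_rot: [-180.0, -0.0, 90.3]
wrist_force: [-0.6, -0.6, -0.0]
width: 0.0164
grasp_force: 10.0
```

```bash
python3 -m jog '[[0,0,0.5,0,255],[0,0,0,0,150],[0,0,0,0,150],[0,0,0,0,150],[0,0,-30,0,150],[0,0,-40,0,150],[0,-45,0,0,100],[0,-45,0,0,100],[-45,-45,0,0,100],[0,0,0,0,100]]'; python3 - <<'E'
from h import *
im=eyes.get_image('wrist'); save(im,'w4.png'); np.savez('w4.npz',**im); s=manip.sense(); print(s['tcp_pos'].round(4),s['ee_rot'].round(2))
P=pts(im)
for n,x,y in (('W',.609,-.112),('G',.404,-.225),('A',.424,-.173),('C',.472,-.213)):
    q=P[(np.hypot(P[...,0]-x,P[...,1]-y)<.016)&(P[...,2]>.05)]
    if len(q):
        t=q[q[:,2]>np.percentile(q[:,2],90)-.004]; c,r=cv2.minEnclosingCircle((t[:,:2]*1000).astype(np.float32)); print(n,len(t),np.median(t[:,2]).round(4),np.round(c,1),round(r,1))
px=im['pixels'].astype(int);R,G,B=px[...,0],px[...,1],px[...,2]
X=plane(im,.045); m=(B>R+35)&(B>G+15)
for n,x,y in(('p1',.6095,-.112),('p2',.607,-.167)):
    w=np.hypot(X[...,0]-x,X[...,1]-y)<.026; print(n,(m&w).sum(),ring(im,m&w,.045,(0,0,640,480)) if (m&w).sum()>10 else '')
E
```

```text
t: 9.65
tcp_pos: [0.4813, -0.1514, 0.1288]
ee_rot: [-179.9, 0.1, 90.1]
wrist_force: [0.3, 0.3, -0.4]
width: 0.0564
grasp_force: 0.0
[ 0.4834 -0.1504  0.1293] [1.7999e+02 3.0000e-02 9.0090e+01]
W 914 0.0794 [ 609.7 -111.9] 10.8
A 378 0.0564 [ 424.3 -173.3] 10.5
C 519 0.0565 [ 472.2 -213.3] 10.8
p1 291 (291, array([ 609.6, -111.9,   19. ]))
p2 304 (304, array([ 607.1, -166.9,   18.9]))
```

View pics/w4.png

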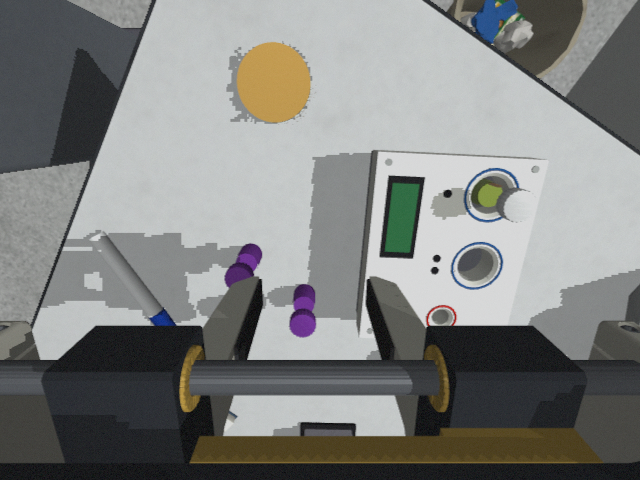

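The white vial is seated: its cap top is at 79 mm, centred on the ring. Now I hover over the green one.

```bash
python3 -m jog '[[-24.4,-26.2,0,0,130],[-24.4,-26.2,0,0,130],[-24.4,-26.2,0,0,130],[0,0,20,0,130],[0,0,10,0,130],[0,0,0,0,130],[0,0,0,0,130]]'; python3 - <<'E'
from h import *
im=eyes.get_image('wrist'); np.savez('w5.npz',**im); s=manip.sense(); print(s['tcp_pos'].round(4),s['ee_rot'].round(2))
P=pts(im);px=im['pixels'].astype(int);R,G,B=px[...,0],px[...,1],px[...,2]
q=P[(np.hypot(P[...,0]-.404,P[...,1]+.224)<.02)&(P[...,2]>.046)&(P[...,2]<.064)&(G>R+10)]
print(len(q),q.mean(0),q.min(0).round(4),q.max(0).round(4)); print(np.round(cv2.minEnclosingCircle((q[:,:2]*1000).astype(np.float32))[0],1))
E
```

```text
t: 10.4
tcp_pos: [0.4072, -0.2219, 0.0992]
ee_rot: [-180.0, -0.0, 90.3]
wrist_force: [-0.0, 0.2, -0.2]
width: 0.046
grasp_force: 0.0
[ 0.4075 -0.2221  0.0996] [179.98   0.    90.34]
857 [ 0.40399814 -0.22277478  0.05587729] [ 0.3939 -0.2346  0.0472] [ 0.4141 -0.2136  0.0584]
[ 403.7 -224.2]
```

```bash
python3 -m jog '[[-2,-3.5,0,0,145],[0,0,30,0,145],[0,0,25,0,145],[0,0,9,0,145],[0,0,0,0,145],[0,0,0,0,255],[0,0,0,0,255],[0,0,0,0,255],[0,0,0,0,255],[0,0,0,0,255]]' 10; python3 -m jog '[[0,0,0,0,255],[0,0,0,0,255]]'
```

```text
t: 11.45
tcp_pos: [0.404, -0.2252, 0.0363]
ee_rot: [179.9, 0.1, 90.3]
wrist_force: [-0.6, 0.6, 5.5]
width: 0.0182
grasp_force: 10.0
t: 11.65
tcp_pos: [0.4039, -0.2252, 0.0362]
ee_rot: [179.9, 0.1, 90.3]
wrist_force: [-0.6, 0.4, 6.7]
width: 0.0182
grasp_force: 10.0
```

The width of 18.2 mm means about 9° yaw misalignment. I reopen, turn and close again.

```bash
python3 -m jog '[[0,0,0,0,200],[0,0,0,8,200],[0,0,0,0,200],[0,0,0,0,255],[0,0,0,0,255],[0,0,0,0,255],[0,0,0,0,255]]' 10
```

```text
t: 12.35
tcp_pos: [0.4031, -0.2245, 0.0351]
ee_rot: [-180.0, -0.0, 82.3]
wrist_force: [0.7, -1.0, 0.2]
width: 0.0164
grasp_force: 10.0
```

```bash
python3 -m jog '[[0,0,-40,0,255],[0,0,-35,0,255],[16.8,38.8,0,0,255],[16.8,38.8,0,0,255],[16.8,38.8,0,0,255],[16.8,38.8,0,0,255],[16.8,38.8,0,0,255],[0,0,0,0,255],[0,0,20,0,255],[0,0,0,0,255],[0,0,0,0,255]]' 10; python3 - <<'E'
from h import *
im=eyes.get_image('wrist'); np.savez('w6.npz',**im); s=manip.sense(); print(s['tcp_pos'].round(4),s['ee_rot'].round(2))
P=pts(im);px=im['pixels'].astype(int);R,G,B=px[...,0],px[...,1],px[...,2]
near=np.hypot(P[...,0]-.607,P[...,1]+.167)<.02
for n,m in(('cap',(G>R+10)&(P[...,2]>.1)),('body',(R>B+30)&(P[...,2]>.055)&(P[...,2]<.09))):
    q=P[m&near]; print(n,len(q),q.min(0).round(4),q.max(0).round(4)) if len(q) else 0
X=plane(im,.045); w=(B>R+35)&(B>G+15)&(np.hypot(X[...,0]-.607,X[...,1]+.167)<.026); print(ring(im,w,.045,(0,0,640,480)))
E
```

```text
t: 13.45
tcp_pos: [0.6056, -0.1674, 0.0896]
ee_rot: [-179.9, -0.0, 82.3]
wrist_force: [-1.1, -0.3, 0.1]
width: 0.0164
grasp_force: 10.0
[ 0.6063 -0.1677  0.0906] [-179.99    0.     82.25]
cap 1553 [ 0.5967 -0.1773  0.1011] [ 0.6149 -0.1535  0.1822]
body 997 [ 0.597  -0.1718  0.0561] [ 0.6153 -0.1565  0.0867]
(282, array([ 606.8, -166.9,   19. ]))
```

```bash
python3 -m jog '[[0,0.6,0,0,255],[0,0,8,0,255],[0,0,8,0,255],[0,0,8,0,255],[0,0,6,0,255],[0,0,1,0,255],[0,0,0.5,0,255],[0,0,0,0,255]]' 10 && python3 -m jog '[[0,0,0,0,190],[0,0,0,0,190],[0,0,0,0,190],[0,0,-30,0,190],[0,0,-40,0,190],[0,0,0,0,190],[-40,-25,0,0,100],[-40,-25,0,0,100],[-40,-25,0,0,100],[-10,0,0,0,100],[0,0,0,0,100]]'; python3 - <<'E'
from h import *
im=eyes.get_image('wrist'); save(im,'w7.png'); np.savez('w7.npz',**im); s=manip.sense(); print(s['tcp_pos'].round(4),s['ee_rot'].round(2),s['q'].round(1))
P=pts(im)
for n,x,y in (('W',.609,-.112),('G',.607,-.167),('A',.424,-.173),('C',.472,-.213)):
    q=P[(np.hypot(P[...,0]-x,P[...,1]-y)<.016)&(P[...,2]>.05)]
    if len(q):
        t=q[q[:,2]>np.percentile(q[:,2],90)-.004]; c,r=cv2.minEnclosingCircle((t[:,:2]*1000).astype(np.float32)); print(n,len(t),np.median(t[:,2]).round(4),np.round(c,1),round(r,1))
px=im['pixels'].astype(int);R,G,B=px[...,0],px[...,1],px[...,2]
X=plane(im,.045); w=(R>G+50)&(R>B+40)&(np.hypot(X[...,0]-.585,X[...,1]+.213)<.02); print(w.sum(),ring(im,w,.045,(0,0,640,480)) if w.sum()>10 else '')
E
```

```text
t: 14.3
tcp_pos: [0.6073, -0.1675, 0.0586]
ee_rot: [-180.0, -0.0, 82.3]
wrist_force: [0.3, 0.3, 0.6]
width: 0.0166
grasp_force: 10.0
t: 15.4
tcp_pos: [0.5149, -0.2879, 0.1288]
ee_rot: [180.0, 0.0, 82.1]
wrist_force: [-0.9, 1.1, -0.2]
width: 0.0552
grasp_force: 0.0
[ 0.5156 -0.2866  0.1287] [ 1.7996e+02 -1.0000e-02  8.2160e+01] [-34.1   9.7  93.3   0.   77.1 -26.2]
G 1328 0.0793 [ 606.6 -167.1] 10.8
A 932 0.0563 [ 424.5 -173.7] 10.8
C 794 0.0563 [ 472.2 -213. ] 10.6
390 (390, array([ 586.9, -213. ,   10.2]))
```

View pics/w7.png

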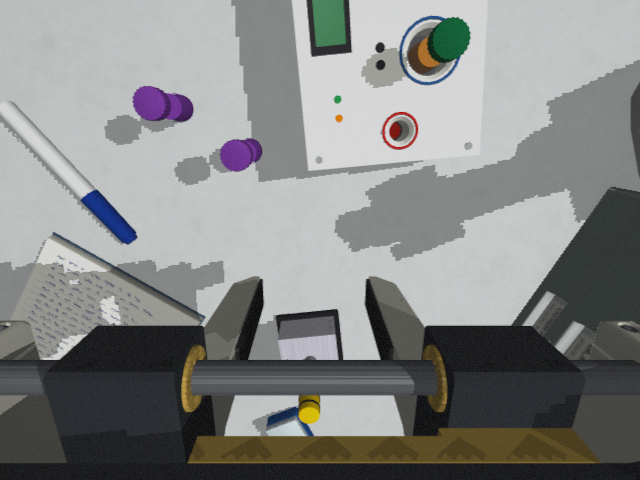

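The green vial is seated (cap top 79 mm, centred), and the pin handle is at (309,405). I check clearance near the pin and measure it in the present view and the first ones.

```bash
python3 - <<'E'
from h import *
for n in('scene0','side0','w7'):
    a=dict(np.load(n+'.npz'));P=pts(a);px=a['pixels'].astype(int);R,G,B=px[...,0],px[...,1],px[...,2]
    o=-a['R'].T@a['t']
    if n!='w7':
        q=P[(P[...,2]>.11)&(np.hypot(P[...,0]-.494,P[...,1]+.398)<.2)&(a['range_z']>0)]
        print(n,'tall near pin',len(q),q.min(0).round(3) if len(q) else '', q.max(0).round(3) if len(q) else '')
    y=(R>B+60)&(G>B+40)&(np.hypot(P[...,0]-.494,P[...,1]+.398)<.03)&(P[...,2]>.05)
    q=P[y]; print(n,y.sum())
    if len(q)<5: continue
    # fit: cylinder axis p0+(z-.075)*s, radius 8, to surface points
    from scipy.optimize import least_squares
    s=least_squares(lambda p:np.r_[(np.hypot(q[:,0]-p[0]-(q[:,2]-.075)*p[2],q[:,1]-p[1]-(q[:,2]-.075)*p[3])-.008)[q[:,2]<.092]*1000,10*p[2:]],[.495,-.397,0,0],loss='soft_l1')
    print(s.x.round(4),s.cost.round(2))
    t=q[q[:,2]>.092]; print('top',len(t),t.mean(0).round(4) if len(t) else '')
E
```

```text
scene0 tall near pin 2128 [ 0.596 -0.528  0.11 ] [ 0.694 -0.346  0.219]
scene0 60
[ 0.4969 -0.3983 -0.0742 -0.0553] 18.04
top 28 [ 0.4951 -0.3989  0.0947]
side0 tall near pin 3720 [ 0.595 -0.528  0.11 ] [ 0.694 -0.344  0.217]
side0 91
[ 0.4963 -0.3981  0.0039  0.033 ] 26.53
top 37 [ 0.4933 -0.3985  0.0942]
w7 486
[ 0.4958 -0.3975 -0.0044  0.0078] 11.66
top 347 [ 0.4961 -0.3953  0.0948]
```

```bash
python3 -m jog '[[-4,-32,0,0,100],[-4,-32,0,0,100],[0,0,0,8.22,100],[0,0,0,8.22,100],[0,0,0,8.22,100],[0,0,0,8.22,100],[0,0,0,8.22,100],[0,0,0,8.22,100],[0,0,0,8.22,100],[0,0,0,8.22,100],[0,0,0,8.22,100],[0,0,0,8.22,100]]' && python3 -m jog '[[0,0,0,0,100],[0,0,0,0,100]]'; python3 - <<'E'
from h import *
im=eyes.get_image('wrist'); np.savez('w8.npz',**im); save(im,'w8.png'); s=manip.sense(); print(s['tcp_pos'].round(4),s['ee_rot'].round(2),s['q'].round(1))
E
```

```text
t: 16.65
tcp_pos: [0.4523, -0.284, 0.1286]
ee_rot: [-180.0, -0.0, -0.2]
wrist_force: [0.1, -0.4, 0.3]
width: 0.0568
grasp_force: 0.0
t: 16.85
tcp_pos: [0.4517, -0.2845, 0.1286]
ee_rot: [-180.0, -0.0, 0.4]
wrist_force: [1.2, 0.2, -1.1]
width: 0.0568
grasp_force: 0.0
[ 0.4516 -0.2848  0.1286] [-179.99   -0.      0.37] [-37.7   1.2 102.3   0.   76.5  51.9]
```

The camera would face the drawers at this yaw, so I turn half a turn to have it on the robot's side.

```bash
python3 -m jog '[[0,0,0,-8.57,100],[0,0,0,-8.57,100],[0,0,0,-8.57,100],[0,0,0,-8.57,100],[0,0,0,-8.57,100],[0,0,0,-8.57,100],[0,0,0,-8.57,100],[0,0,0,-8.57,100],[0,0,0,-8.57,100],[0,0,0,-8.57,100],[0,0,0,-8.57,100],[0,0,0,-8.57,100]]' && python3 -m jog '[[0,0,0,-8.57,100],[0,0,0,-8.57,100],[0,0,0,-8.57,100],[0,0,0,-8.57,100],[0,0,0,-8.57,100],[0,0,0,-8.57,100],[0,0,0,-8.57,100],[0,0,0,-8.57,100],[0,0,0,-8.57,100],[0,0,0,0,100],[-22,-50,0,0,100],[0,0,0,0,100]]'; python3 -m jog '[[-22,-44,0,0,100],[0,-19,0,0,100],[0,0,0,0,100],[0,0,0,0,100]]'; python3 - <<'E'
from h import *
im=eyes.get_image('wrist'); np.savez('w8.npz',**im); save(im,'w8.png'); s=manip.sense(); print(s['tcp_pos'].round(4),s['ee_rot'].round(2),s['q'].round(1))
E
```

```text
t: 18.1
tcp_pos: [0.4512, -0.2853, 0.1286]
ee_rot: [180.0, -0.0, 103.5]
wrist_force: [0.0, 0.2, -0.2]
width: 0.0564
grasp_force: 0.0
t: 19.3
tcp_pos: [0.4713, -0.3337, 0.1262]
ee_rot: [180.0, -0.1, 179.8]
wrist_force: [-1.3, -0.2, 0.7]
width: 0.0566
grasp_force: 0.0
t: 19.7
tcp_pos: [0.4931, -0.3941, 0.1286]
ee_rot: [180.0, -0.0, 179.9]
wrist_force: [-0.3, 0.1, -1.4]
width: 0.0563
grasp_force: 0.0
[ 0.4932 -0.3936  0.1288] [1.7998e+02 1.0000e-02 1.7996e+02] [ -43.3   15.8   86.2    0.    78.  -133.2]
```

View pics/w8.png

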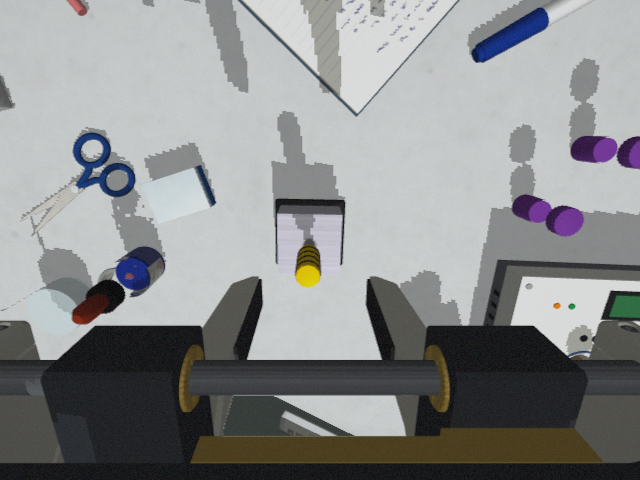

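The pin handle is at (308,270) between the fingers, and the bottle at (140,268) is well clear. I fit the pin in this view.

```bash
python3 - <<'E'
from h import *
from scipy.optimize import least_squares
a=dict(np.load('w8.npz'));P=pts(a);px=a['pixels'].astype(int);R,G,B=px[...,0],px[...,1],px[...,2]
near=(np.hypot(P[...,0]-.494,P[...,1]+.398)<.025)&(P[...,2]>.057)&(P[...,2]<.1); q=P[near]
s=least_squares(lambda p:(np.hypot(q[:,0]-p[0]-(q[:,2]-.075)*p[2],q[:,1]-p[1]-(q[:,2]-.075)*p[3])-.008)[q[:,2]<.092]*1000,[.495,-.397,0,0],loss='soft_l1')
t=q[q[:,2]>.0935]; print(len(q),s.x.round(4),'top',len(t),((t.min(0)+t.max(0))/2).round(4))
E
```

```text
920 [ 0.4962 -0.3973  0.      0.0045] top 450 [ 0.4959 -0.3973  0.0954]
```

```bash
python3 -m jog '[[-3,-3.5,0,0,145],[0,0,30,0,145],[0,0,25,0,145],[0,0,10,0,145],[0,0,0,0,145],[0,0,0,0,255],[0,0,0,0,255],[0,0,0,0,255],[0,0,0,0,255],[0,0,0,0,255]]' 30
```

```text
t: 20.75
tcp_pos: [0.4967, -0.3985, 0.0647]
ee_rot: [-179.9, 0.1, -180.0]
wrist_force: [-0.1, -0.4, 3.0]
width: 0.0156
grasp_force: 30.0
```

```bash
python3 -m jog '[[0,0,-30,0,255],[0,0,-32,0,255],[0,46,0,0,255],[0,46,0,0,255],[0,46,0,0,255],[0,46,0,0,255],[-44,0,0,0,255],[-45,0,0,0,255],[0,0,0,0,255],[0,0,0,0,255],[0,0,0,0,255]]' 30; python3 - <<'E'
from h import *
from scipy.optimize import least_squares
im=eyes.get_image('wrist'); np.savez('w9.npz',**im); save(im,'w9.png'); s=manip.sense(); print(s['tcp_pos'].round(4),s['ee_rot'].round(2),s['width'],s['q'].round(1))
P=pts(im);px=im['pixels'].astype(int);R,G,B=px[...,0],px[...,1],px[...,2]
near=np.hypot(P[...,0]-.585,P[...,1]+.213)<.02
for lo,hi,r in((.070,.085,.0035),(.085,.1,.0035),(.1,.113,.0035),(.118,.15,.008)):
    q=P[near&(P[...,2]>lo)&(P[...,2]<hi)]
    if len(q)>4:
        f=least_squares(lambda p:(np.hypot(*(q[:,:2]-p).T)-r)*1000,[.585,-.213],loss='soft_l1').x; print(lo,len(q),f.round(4),q.min(0).round(4),q.max(0).round(4))
X=plane(im,.045); w=(R>G+50)&(R>B+40)&(np.hypot(X[...,0]-.585,X[...,1]+.213)<.016)&(np.hypot(X[...,0]-.585,X[...,1]+.213)>.008); print(w.sum(),ring(im,w,.045,(0,0,640,480)))
E
```

```text
t: 21.85
tcp_pos: [0.5844, -0.2139, 0.1256]
ee_rot: [180.0, -0.0, -180.0]
wrist_force: [0.0, 0.2, -0.2]
width: 0.0156
grasp_force: 30.0
[ 0.5843 -0.2141  0.1259] [-1.7999e+02 -1.0000e-02  1.7999e+02] 0.01492704643380907 [ -24.8   14.6   87.9   -0.    77.5 -114.8]
0.07 86 [ 0.5849 -0.2133] [ 0.5809 -0.2168  0.07  ] [ 0.585  -0.2101  0.0848]
0.085 102 [ 0.5847 -0.2133] [ 0.5808 -0.2166  0.085 ] [ 0.5844 -0.2098  0.0997]
0.1 50 [ 0.5846 -0.2133] [ 0.5804 -0.2163  0.1   ] [ 0.5838 -0.2098  0.1064]
0.118 2165 [ 0.582 -0.213] [ 0.5746 -0.2307  0.118 ] [ 0.5925 -0.1953  0.15  ]
187 (187, array([ 584.8, -212.8,   11.5]))
```

View pics/w9.png

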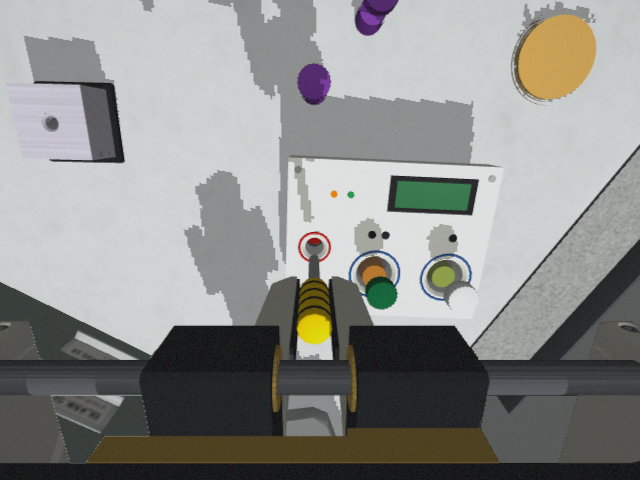

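The pin is upright and centred over the red ring at (314,247), and both vials are seated. I lower it.

```bash
python3 -m jog '[[0,0.5,10,0,255],[0,0,12,0,255],[0,0,12,0,255],[0,0,10,0,255],[0,0,0,0,255],[0,0,4,0,255],[0,0,2,0,255],[0,0,0,0,255]]' 40; python3 -m jog '[[0,0,2,0,255],[0,0,0,0,255],[0,0,0,0,255]]'
```

```text
t: 22.7
tcp_pos: [0.5853, -0.2134, 0.076]
ee_rot: [-180.0, 0.0, -180.0]
wrist_force: [-1.8, 0.2, 4.0]
width: 0.0153
grasp_force: 40.0
t: 23.0
tcp_pos: [0.5857, -0.2135, 0.0746]
ee_rot: [-180.0, 0.1, -180.0]
wrist_force: [-1.6, 0.9, 6.0]
width: 0.0153
grasp_force: 40.0
```

```bash
python3 -m jog '[[0,0,1,0,255],[0,0,0,0,255],[0,0,0,0,255],[0,0,0,0,255]]'; python3 -m jog '[[0,0,1,0,255],[0,0,0,0,255],[0,0,0,0,255],[0,0,0,0,255]]'
```

```text
t: 23.4
tcp_pos: [0.5859, -0.2137, 0.0744]
ee_rot: [-179.9, 0.1, -180.0]
wrist_force: [-3.2, 0.3, 10.9]
width: 0.0154
grasp_force: 40.0
t: 23.8
tcp_pos: [0.5862, -0.2137, 0.0742]
ee_rot: [-179.9, 0.1, -180.0]
wrist_force: [-5.0, 2.3, 13.8]
width: 0.0154
grasp_force: 40.0
```

```bash
python3 - <<'E'
from h import *
from scipy.optimize import least_squares
im=eyes.get_image('wrist');P=pts(im)
q=P[(np.hypot(P[...,0]-.585,P[...,1]+.213)<.012)&(P[...,2]>.048)&(P[...,2]<.063)]
print('shaft',len(q),((q.min(0)+q.max(0))/2).round(4) if len(q) else '')
for n,x,y in(('W',.6096,-.112),('G',.607,-.167)):
    q=P[(np.hypot(P[...,0]-x,P[...,1]-y)<.016)&(P[...,2]>.07)]; print(n,len(q),((q.min(0)+q.max(0))/2).round(4),np.percentile(q[:,2],90).round(4))
s=manip.sense();print(s['wrist_force'].round(1),s['grasp_force'],s['t']); manip.finish_job()
E
```

```text
shaft 55 [ 0.5838 -0.2129  0.0519]
W 1477 [ 0.6098 -0.1124  0.0756] 0.0799
G 360 [ 0.6001 -0.1676  0.0753] 0.0794
[-4.6  2.1 14.9] 40.00268518924713 23.85
the job is handed in; nothing more can be done
```

I handed the job in at 23.9 s, with no verdict returned: both vials are seated in their own pockets, and the gripped, upright pin is holding the button down on its stop with about 14 N.

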